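# Seat the detergent cartridge and lock its toggle lever

## Task

Load the dosing station: push the orange-banded cartridge along its cradle until it is fully home against the end stop, without lifting it, and only then flip that cradle's red-balled lever over past centre, towards the cartridge, so that it snaps down and locks it. Leave alone the other cradle, which is already locked, and everything else on the bench.

Things in the scene. Friction and masses are not known exactly. Their poses are not given: they have to be found in the camera images.
- dock_a: The cradle to work on: fixed dark blue-grey metal channel, 200 x 88 mm, may stand left or right of the other. Origin on the bench below the centre of a fully home cartridge; x runs along the channel from open mouth to end stop, z up. Floor 10 mm thick, x = -125 to +75 mm. Channel 76 mm wide; side walls 6 mm thick, tops at z = 34 mm, x = -120 to +45 mm.
- dock_a_stop (a point): Centre of the end stop's face in dock_a (x = +45, z = 30 mm of its frame). The stop is a grey block, 88 mm wide, top at z = 50 mm, reaching to x = +75 mm; two dark ears that carry the lever stand on it up to z = 90 mm.
- cartridge_a: White cartridge with an orange band, 90 long (x) x 72 wide x 45 mm high, 0.3 to 0.6 kg, loose in dock_a, 20 to 40 mm short of home at the start. Origin: centre of its underside; axes as the cradle's. Push on its flat rear face (x = -45 mm); its front face (x = +45 mm) meets the stop when home, its origin then at x = 0 of dock_a. A notch across its top takes the lever's tongue.
- lever_a (a joint): Angle of dock_a's toggle lever, rad: 0 = open (handle leans 0.6 rad away from the cartridge, tongue raised), 0.6 = upright (dead centre), 1.2 = locked (handle leans 0.6 rad over the cartridge, tongue in its notch). Bistable: a spring drives it to the nearer end, 0.18 N m at the ends, none at centre; about 3 N at the ball starts it and past 0.6 it snaps over by itself.
- lever_a_ball (a point): Centre of the red ball (24 mm across) atop the lever's handle, a 10 mm thick steel rod 70 mm long from pivot to ball centre. In dock_a's frame: x = +100, z = 138 mm open; x = +60, z = 150 mm upright; x = +20, z = 138 mm locked; y = 0.
- lever_a_pivot (a point): Pivot of dock_a's lever: x = +60, y = 0, z = 80 mm of dock_a's frame, axis across the channel. A dark tongue (55 mm long, 10 mm thick) sticks out from it over the channel: its end is at z = 106 mm when open, 45 mm when locked.
- dock_b: The other cradle, same shape, frame and lever as dock_a; it holds the blue-banded cartridge, already home and locked. Leave alone.
- cartridge_b: Cartridge like cartridge_a but with a blue band, home and locked in dock_b; leave alone. Origin: centre of its underside.
- lever_b (a joint): Angle of dock_b's lever, rad: 0 = locked (handle over its cartridge), where it must stay; -1.2 = open.
- detergent: Bystander: white detergent bottle, 72 mm in diameter, 200 mm tall, upright. Origin: centre of its underside.
- tape: Bystander: beige roll of tape, 90 mm in diameter, 48 mm high, lying flat. Origin: centre of its underside.
- brush: Bystander: scrubbing brush with a wooden back, dark bristles and white handle, about 250 mm long and 40 mm high, along its x axis (handle to -x). Origin: at bench height below the handle's root.
- regulator: Bystander: small aluminium pressure regulator with a round gauge and black knob, about 90 by 100 by 53 mm. Origin: at bench height below the end of its body that is away from the knob.
- nozzle: Bystander: blue plastic nozzle, 34 mm in diameter, 45 mm tall, upright. Origin: centre of its underside.

How it is judged:
By the outcome, as a careful person would: the job done as asked, in the order asked, and still so for the second after the job is handed in, with the robot touching nothing.
It also fails if it takes over 48 s, if anything falls off the work surface, if the arm or the gripper's body presses on something with over 40 N, if the wrist force passes 120 N, or if a joint passes its speed limit or range.

## Robot

A 7-joint arm with a two-finger parallel gripper is mounted at the origin on the work surface. World frame = base frame: x ahead of the robot, y to its left, z up, the work surface at z = 0. Lengths are in m, angles in degrees, forces in N, time in s.
With the tool pointing down it reaches from about 0.4 to 0.875 m from the base axis. Payload 4.4 kg.
Tool frame: the origin (TCP) lies on the centre line of the jaws, within the pads' length; the fingertips stand 17 mm ahead of it and the grasp point (between the pads) lies 2 mm behind it (ctrl.nose_length is the distance from the TCP to the fingertips, in m); x points along the fingers, y is the direction in which the jaws open and shut, and the axes are right-handed (so a half turn about x gives the same grasp; the last joint's range is limited). The gripper opens to 85 mm and grips with 20 to 120 N. Pads are 22 mm wide; open, the fingers measure 114 mm over their backs; the gripper's body (76 mm by 85 mm) begins 54 mm behind the grasp point. The pads swing forward as they close: fully open they stand 13 mm farther back than shut.
Start: joints at [-74.53, 36.005, 2.206, 86.941, -1.547, 57.084, -1.146], TCP at [0.214, 0.614, 0.248] pointing down, gripper open.
Joint ranges: [-175.42, 175.42], [-21.48, 121.26], [-71.46, 75.88], [10.55, 141.38], [-63.04, 243.04], [13.31, 113.54], [-168.57, 168.57]. Speed limits (degrees/s): [147.25, 147.25, 180, 180, 180, 180, 180].

## Interface

Orientations are given as [roll, pitch, yaw] about the fixed x, y, z axes, in that order (R = Rz(yaw) Ry(pitch) Rx(roll)).
In Python, from workcell import ctrl, imaging gives the robot as it stands.
- The arm moves only by the tool play_rows, never from a script. Its argument "commands" is a list of rows, each an object of numbers: "ax", "ay", "az": the turn, a rotation vector about the world's x, y, z in rad; "tx", "ty", "tz": the shift along the world's x, y, z in mm; "jaw": the finger opening in mm, from 0 to 85.4. In form: [{"ax": .., "ay": .., "az": .., "tx": .., "ty": .., "tz": .., "jaw": ..}, ...]. A call has 1 to 12 rows; each row shifts and turns the commanded pose from where the row before left it; what a row does not reach is not made up. A row lasts 1/10 s, in which the tool goes at most 50 mm and 8.59 degrees, less where a joint would pass 70% of its speed; a pose out of reach is approached as far as the arm can. A call with a gripper value outside its range is refused whole. The fingers move at their own pace and stop on an object; "newtons" is the grip in N (left out, the last holds). Time passes only in rows, so rows that do not move let the fingers close. It gives the time, the measured TCP pose, the force and the opening at its end, in the units of the state.
- ctrl.get_obs(): the state, without advancing time (a new reading comes with each control period).
- imaging.snapshot(name): name is "scene" or "top"; returns a dict with "pixels" (384x512x3 uint8, blue, green, red), "fx", "fy", "cx", "cy" (pixels), "R" (3x3) and "t" (3): a world point X has camera coordinates R X + t. Camera axes: x right, y down, z forward; pixel columns grow to the right and rows downward; lengths in m; the calibration is good to about 2 mm. A picture is of the moment at which its call begins. There is no depth.
- ctrl.sign_off(): hands the job in, once; it reports no verdict.
The state is a dict: "t": time; "joint_positions": joint angles; "qvel": joint speeds; "joint_efforts": joint torques, N m; "tool_pos": TCP position; "orientation": TCP orientation; "contact_force": force on the tool from outside, world axes, zero at the start; "moment": the same for the moment, N m; "grip_width": finger opening in m.
Only numpy, scipy, OpenCV 4.12 (cv2) and the standard library are available. Lean on these libraries where they do the work, as an engineer would, in place of code of your own. Each camera call takes 0.05 s, during which the arm holds its last target.

## Working session

There is one attempt and no reset: what is moved stays moved. The work goes in short steps, Python scripts to look and compute and a tool call to move; the robot and the scene stay as the last step left them, time stands still between calls to the robot, and variables do not carry over. Pictures are saved under pics/ and viewed, and the job is handed in when it is done.

Besides the shell and the picture viewer there is one more tool, called after ">>>" in YAML: its name, and indented under it one key for each argument. play_rows: Moves the arm, as the interface text tells. Its arguments: {"type":"object","properties":{"commands":{"type":"array","items":{"type":"object","properties":{"ax":{"type":"number"},"ay":{"type":"number"},"az":{"type":"number"},"tx":{"type":"number"},"ty":{"type":"number"},"tz":{"type":"number"},"jaw":{"type":"number"}}}},"newtons":{"type":"number"}},"required":["commands"]}

```bash
mkdir -p pics; cat > h.py <<'E'
import numpy as np, cv2
from workcell import ctrl, imaging
def snap(n,f):
    s=imaging.snapshot(n); cv2.imwrite('pics/'+f,s['pixels']); np.savez('pics/'+f+'.npz',**{k:np.array(v) for k,v in s.items()}); return s
def ray(s,u,v):
    R=np.array(s['R']);t=np.array(s['t']);d=R.T@np.array([(u-s['cx'])/s['fx'],(v-s['cy'])/s['fy'],1]);return -R.T@t,d
def onz(s,u,v,z):
    o,d=ray(s,u,v);return o+d*(z-o[2])/d[2]
def proj(s,X):
    c=np.array(s['R'])@np.array(X)+np.array(s['t']);return s['fx']*c[0]/c[2]+s['cx'],s['fy']*c[1]/c[2]+s['cy']
def tri(s1,p1,s2,p2):
    o1,d1=ray(s1,*p1);o2,d2=ray(s2,*p2)
    k=np.linalg.lstsq(np.c_[d1,-d2],o2-o1,rcond=None)[0];a=o1+k[0]*d1;b=o2+k[1]*d2
    return (a+b)/2,np.linalg.norm(a-b)
E
python3 - <<'E'
from h import *
print(ctrl.get_obs())
a=snap('scene','s1.png');b=snap('top','t1.png')
for s,n in((a,'s'),(b,'t')):
    h=cv2.cvtColor(s['pixels'],cv2.COLOR_BGR2HSV)
    for c,lo,hi in(('red',(0,150,70),(6,255,255)),('red2',(172,150,70),(180,255,255)),('orange',(8,150,100),(20,255,255)),('blue',(100,150,60),(125,255,255))):
        m=cv2.inRange(h,lo,hi);k,_,st,ce=cv2.connectedComponentsWithStats(m)
        for i in range(1,k):
            if st[i,4]>15:print(n,c,st[i],ce[i].round(1))
    print(n,s['fx'],s['R'],s['t'])
E
```

```text
{'t': 0.0, 'joint_positions': array([-74.52999571,  36.05801234,   2.2015686 ,  86.99548656,
        -1.54640539,  57.08109854,  -1.14593699]), 'qvel': array([ 0.00325451, -0.03106757,  0.01749745, -0.01103272,  0.04452794,
        0.04050538, -0.10236836]), 'joint_efforts': array([-3.97751701e-04, -5.63412988e+01,  1.22657362e+00, -1.93453038e+01,
        1.10791769e-02,  1.03263554e-02,  8.62075638e-06]), 'tool_pos': array([0.2139692 , 0.61316792, 0.2474018 ]), 'orientation': array([ -89.33644241,   89.89505284, -108.57539762]), 'contact_force': array([0.69630416, 0.76162578, 0.84596112]), 'moment': array([ 0.00847092, -0.01516987,  0.01710013]), 'grip_width': 0.08532190147974986}
s red [291  67  22  38  99] [301.1  85.4]
s red [295 108  56  14 144] [322.7 114.3]
s red [278 150   7   7  36] [281.  152.9]
s red [232 233   9   9  60] [236.  237.4]
s orange [  345   137   167   247 24517] [449.4 294.4]
s orange [350 188   7   8  27] [353.1 191.4]
s orange [187 210  26  20 179] [198.9 219.5]
s blue [ 443   33   69   64 3484] [481.5  61.7]
s blue [463 108  39  40 667] [485.9 126.4]
s bl
[... 699 characters left out ...]
ange [172 118   8  10  36] [175.3 121.9]
t orange [155 139   9  10  35] [158.8 143.7]
t orange [190 166   4   4  16] [191.5 167.5]
t orange [285 229  30  16 244] [299.8 236.4]
t blue [262  73  16  17 200] [269.8  81. ]
t blue [ 453  105   59   86 1125] [466.  157.9]
t blue [467 117  10   3  19] [471.4 117.6]
t blue [476 130   9   6  36] [480.4 132.7]
t blue [252 151   7   6  30] [255.  153.2]
t blue [249 154  11   8  25] [254.5 158.6]
t blue [477 163   9   6  34] [481.8 165.8]
t blue [188 209  29  10 233] [201.7 213.3]
t 403.4694152256519 [[ 0.007648   -0.99971342  0.02268444]
 [-0.99587908 -0.00966481 -0.09017451]
 [ 0.09036791 -0.0219013  -0.9956676 ]] [-0.02711703  0.5883542   1.02805585]
```

```bash
python3 - <<'E'
from h import *
for f in('s1','t1'):
    i=cv2.imread(f'pics/{f}.png');cv2.imwrite(f'pics/{f}b.png',cv2.resize(i,(800,600),interpolation=cv2.INTER_CUBIC))
i=cv2.imread('pics/t1.png')[150:300,150:350];cv2.imwrite('pics/t1c.png',cv2.resize(i,(800,600),interpolation=cv2.INTER_CUBIC))
i=cv2.imread('pics/s1.png')[150:300,150:350];cv2.imwrite('pics/s1c.png',cv2.resize(i,(800,600),interpolation=cv2.INTER_CUBIC))
E
```

```text
(no output)
```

View pics/s1b.png

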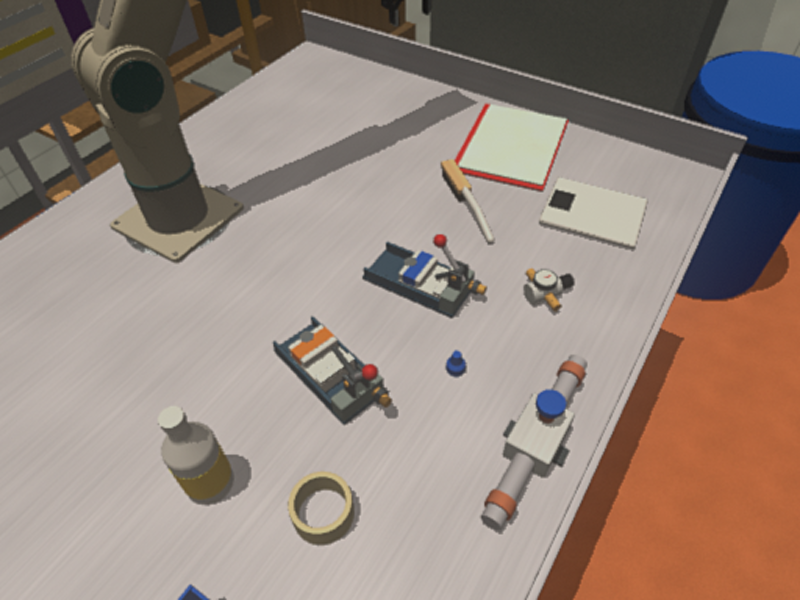

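View pics/t1b.png

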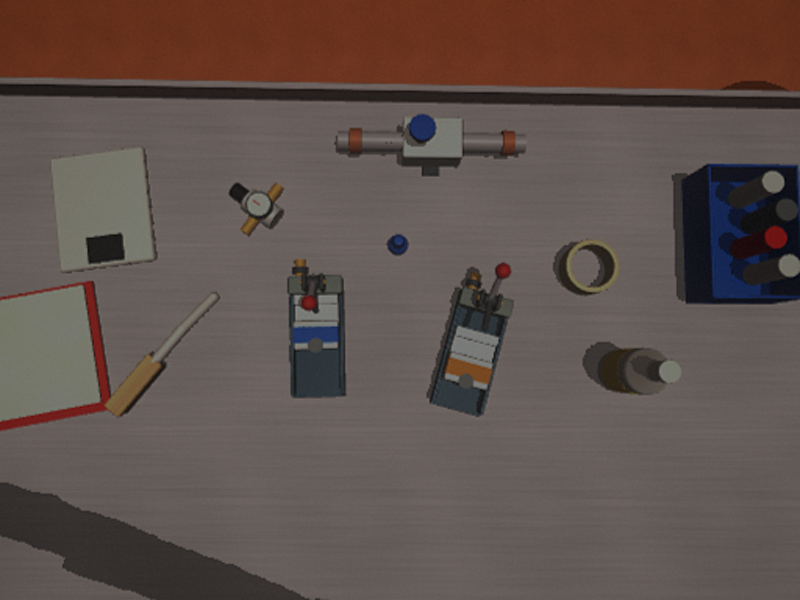

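View pics/t1c.png

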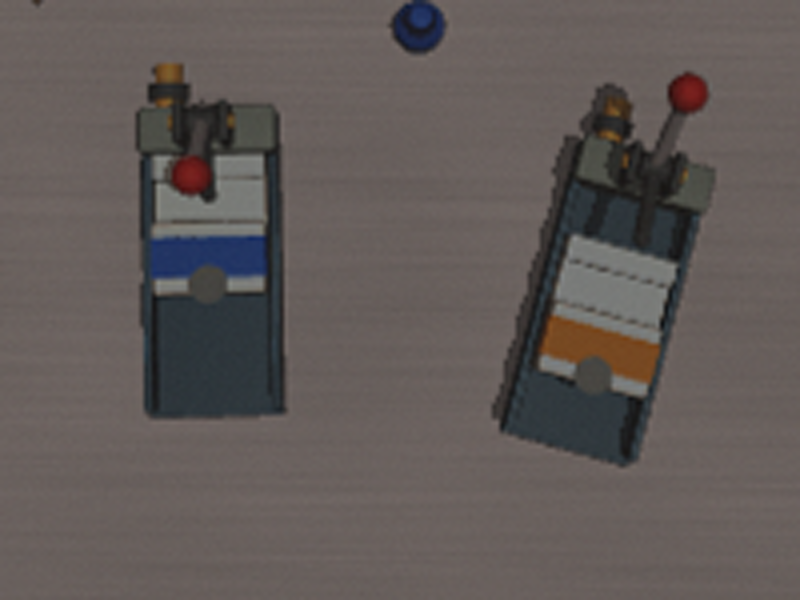

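View pics/s1c.png

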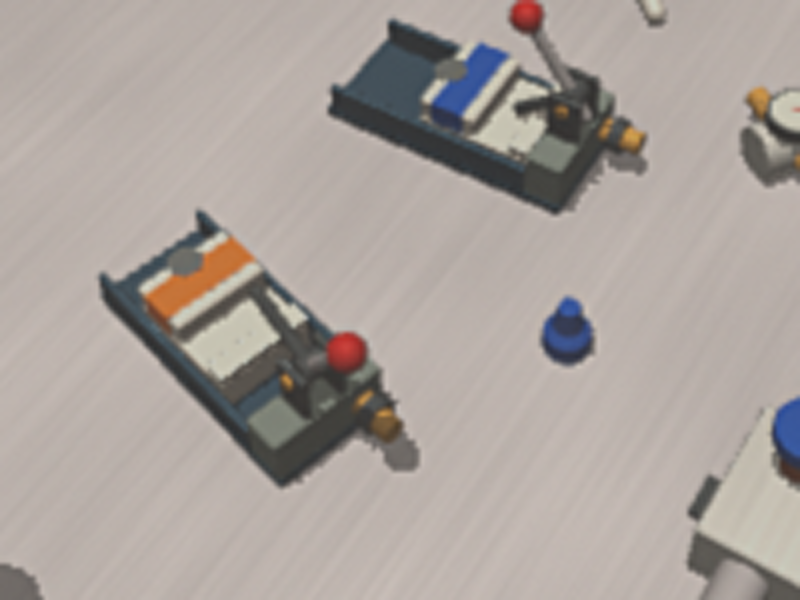

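The orange cradle (dock_a) is on the right in the top view. Its mouth faces the robot, with corners near (275,258) and (308,266). The lever is open, with its ball at (322,173). The blue-banded cartridge is locked in the cradle on the left.

```bash
cat >> h.py <<'E'
def load(f): return dict(np.load('pics/'+f+'.png.npz'))
E
python3 - <<'E'
from h import *
s=load('s1');t=load('t1')
print('cam top',-t['R'].T@t['t'],'scene',-s['R'].T@s['t'])
ball,e=tri(s,(236.5,237.9),t,(322.3,172.9));print('ball a',ball,e)
bb,e=tri(s,(281.2,153),t,(197.4,193.5));print('ball b',bb,e)
C=lambda u,v:(150+u/4-.4,150+v/4-.4)
def Z(n,p,z): q=onz(t,*C(*p),z);print(n,q.round(4));return q[:2]
m1=Z('mouthL',(500,432),.01);m2=Z('mouthR',(632,465),.01)
n1=Z('stopnearL',(578,178),.05);n2=Z('stopnearR',(703,210),.05)
f1=Z('stopfarL',(588,137),.05);f2=Z('stopfarR',(714,170),.05)
M=(m1+m2)/2;N=(n1+n2)/2;F=(f1+f2)/2
for a,b in((M,N),(M,F),(N,F),(M,ball[:2])):
    d=b-a;print(np.linalg.norm(d),np.degrees(np.arctan2(d[1],d[0])))
for a,b in((m1,m2),(n1,n2),(f1,f2)):
    d=a-b;print(np.linalg.norm(d),np.degrees(np.arctan2(-d[0],d[1])))
c1=Z('cart frontL',(575,235),.055);c2=Z('frontR',(678,262),.055)
r1=Z('cart rearL',(541,366),.055);r2=Z('rearR',(643,395),.055)
E
```

```text
cam top [0.49323377 0.00109283 1.07727159] scene [ 0.9534476  -0.55992444  0.86975226]
ball a [ 0.64198091 -0.18230932  0.13979807] 0.005547276235349312
ball b [0.58972105 0.10957968 0.14126212] 0.004334498204387231
mouthL [ 0.4342 -0.0821  0.01  ]
mouthR [ 0.4133 -0.169   0.01  ]
stopnearL [ 0.5981 -0.1287  0.05  ]
stopnearR [ 0.5783 -0.209   0.05  ]
stopfarL [ 0.6247 -0.1352  0.05  ]
stopfarR [ 0.6042 -0.2164  0.05  ]
0.170111607903448 -14.753347894973768
0.1972224616138672 -14.755254850677042
0.027110854395833356 -14.767220364505807
0.2255355865128888 -14.577326142824369
0.08929520740750758 -13.539828154013655
0.08275482952146399 -13.864117953304715
0.08373392418429176 -14.185020201941857
cart frontL [ 0.5611 -0.1261  0.055 ]
frontR [ 0.5445 -0.1918  0.055 ]
cart rearL [ 0.4781 -0.1044  0.055 ]
rearR [ 0.4604 -0.169   0.055 ]
```

Dock_a's yaw is about -14.5° and its origin about (0.545, -0.157). The cartridge is about 35 mm short of home. Next I'll move above the mouth, behind the cartridge.

>>> play_rows:
  commands:
    - {"tx": 14, "ty": -46, "az": 0.008, "jaw": 20}
    - {"tx": 14, "ty": -46, "az": 0.008, "jaw": 20}
    - {"tx": 14, "ty": -46, "az": 0.008, "jaw": 20}
    - {"tx": 14, "ty": -46, "az": 0.008, "jaw": 20}
    - {"tx": 14, "ty": -46, "az": 0.008, "jaw": 20}
    - {"tx": 14, "ty": -46, "az": 0.008, "jaw": 20}
    - {"tx": 14, "ty": -46, "az": 0.008, "jaw": 20}
    - {"tx": 14, "ty": -46, "az": 0.008, "jaw": 20}
    - {"tx": 14, "ty": -46, "az": 0.008, "jaw": 20}
    - {"tx": 14, "ty": -46, "az": 0.008, "jaw": 20}
    - {"jaw": 20}
    - {"jaw": 20}
  newtons: 40

```text
invalid input
```

>>> play_rows:
  commands:
    - {"ax": 0, "ay": 0, "az": 0.008, "tx": 14, "ty": -46, "tz": 0, "jaw": 20}

```text
t: 0.2
tool_pos: [0.2244, 0.5726, 0.2471]
orientation: [136.1, 89.7, 117.8]
contact_force: [0.7, 0.3, 0.5]
grip_width: 0.0736
```

>>> play_rows:
  commands:
    - {"ax": 0, "ay": 0, "az": 0.008, "tx": 14, "ty": -46, "tz": 0, "jaw": 20}
    - {"ax": 0, "ay": 0, "az": 0.008, "tx": 14, "ty": -46, "tz": 0, "jaw": 20}
    - {"ax": 0, "ay": 0, "az": 0.008, "tx": 14, "ty": -46, "tz": 0, "jaw": 20}
    - {"ax": 0, "ay": 0, "az": 0.008, "tx": 14, "ty": -46, "tz": 0, "jaw": 20}
    - {"ax": 0, "ay": 0, "az": 0.008, "tx": 14, "ty": -46, "tz": 0, "jaw": 20}
    - {"ax": 0, "ay": 0, "az": 0.008, "tx": 14, "ty": -46, "tz": 0, "jaw": 20}
    - {"ax": 0, "ay": 0, "az": 0.008, "tx": 14, "ty": -46, "tz": 0, "jaw": 20}
    - {"ax": 0, "ay": 0, "az": 0.008, "tx": 14, "ty": -46, "tz": 0, "jaw": 20}
    - {"ax": 0, "ay": 0, "az": 0.008, "tx": 14, "ty": -46, "tz": 0, "jaw": 20}
    - {"ax": 0, "ay": 0, "az": 0, "tx": 14, "ty": -46, "tz": 0, "jaw": 20}
    - {"ax": 0, "ay": 0, "az": 0, "tx": 14, "ty": -46, "tz": 0, "jaw": 20}
    - {"ax": 0, "ay": 0, "az": 0, "tx": 0, "ty": 0, "tz": 0, "jaw": 20}

```text
t: 1.4
tool_pos: [0.3834, 0.0554, 0.2484]
orientation: [-53.3, 89.8, -68.6]
contact_force: [-0.6, 0.5, -0.5]
grip_width: 0.02
```

```bash
python3 -c "
from h import *
o=ctrl.get_obs();print(o['t'],o['tool_pos'],o['joint_positions'],o['grip_width'],ctrl.nose_length)
from scipy.spatial.transform import Rotation as R
print(R.from_euler('xyz',o['orientation'],degrees=True).as_matrix().round(3))"
```

```text
1.4 [0.38337952 0.05541794 0.24843119] [-18.29204912  14.95670753   7.21925935 125.85730338  -2.70114707
  39.30426989  65.44199524] 0.01998380245115582 0.017
[[ 0.001  0.264  0.964]
 [-0.002  0.964 -0.264]
 [-1.    -0.002  0.002]]
```

>>> play_rows:
  commands:
    - {"ax": 0, "ay": 0, "az": 0.013, "tx": 15, "ty": -46, "tz": 0, "jaw": 20}
    - {"ax": 0, "ay": 0, "az": 0, "tx": 15, "ty": -46, "tz": 0, "jaw": 20}
    - {"ax": 0, "ay": 0, "az": 0, "tx": 15, "ty": -47, "tz": 0, "jaw": 20}
    - {"ax": 0, "ay": 0, "az": 0, "tx": 15, "ty": -47, "tz": 0, "jaw": 20}
    - {"ax": 0, "ay": 0, "az": 0, "tx": 0, "ty": 0, "tz": -46, "jaw": 20}
    - {"ax": 0, "ay": 0, "az": 0, "tx": 0, "ty": 0, "tz": -46, "jaw": 20}
    - {"ax": 0, "ay": 0, "az": 0, "tx": 0, "ty": 0, "tz": -46, "jaw": 20}
    - {"ax": 0, "ay": 0, "az": 0, "tx": 0, "ty": 0, "tz": 0, "jaw": 20}
    - {"ax": 0, "ay": 0, "az": 0, "tx": 0, "ty": 0, "tz": 0, "jaw": 20}

```text
t: 2.3
tool_pos: [0.4418, -0.1238, 0.1103]
orientation: [176.8, 89.9, 162.9]
contact_force: [0.2, -0.9, 1.1]
grip_width: 0.0201
```

```bash
python3 -c "
from h import *
o=ctrl.get_obs();print(o['t'],o['tool_pos'],o['orientation'],o['contact_force'])
for n in('scene','top'):
    s=snap(n,n[0]+'2.png');i=s['pixels'][150:300,150:350];cv2.imwrite('pics/'+n[0]+'2c.png',cv2.resize(i,(800,600),interpolation=cv2.INTER_CUBIC))"
```

```text
2.3 [ 0.44183208 -0.12376533  0.11028304] [176.83055437  89.86949478 162.93948065] [ 0.22963608 -0.86115228  1.10637606]
```

View pics/s2c.png

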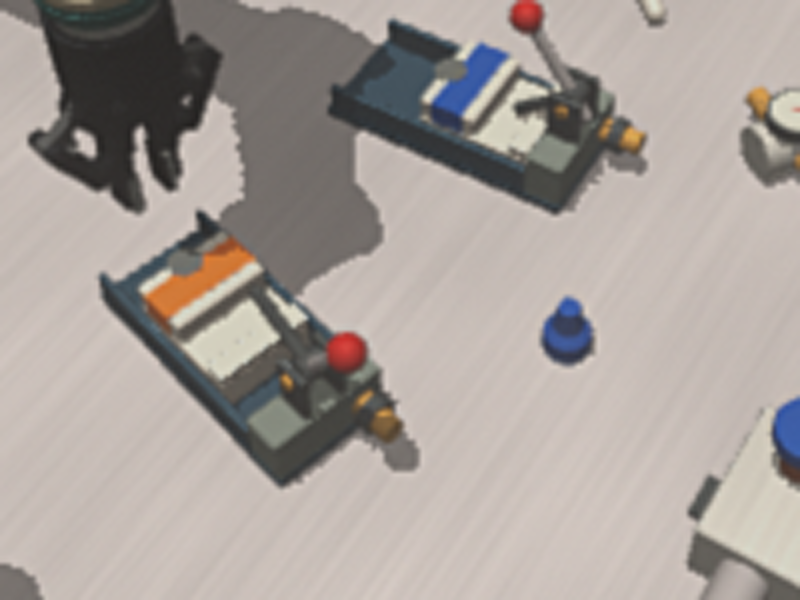

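View pics/t2c.png

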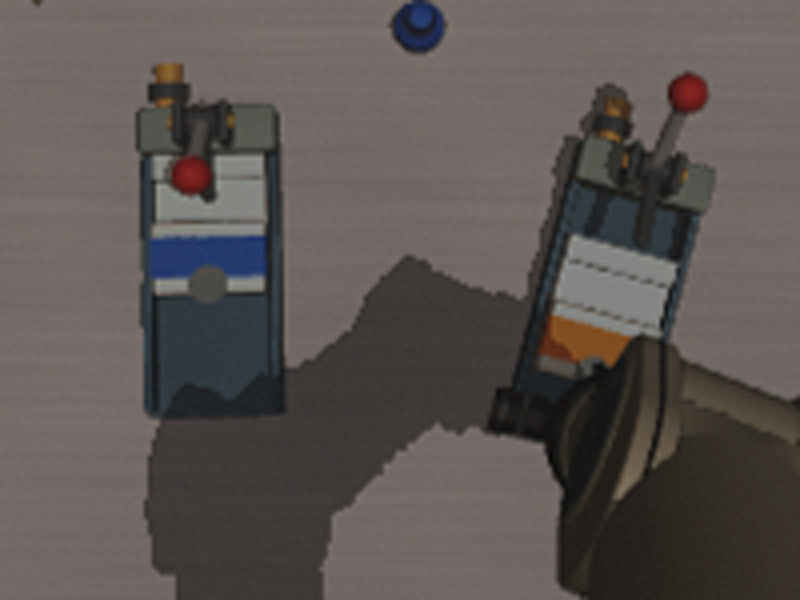

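The gripper is over the mouth with tip clearance behind the cartridge, about 7 mm off the centre line. I'll correct that and descend.

>>> play_rows:
  commands:
    - {"ax": 0, "ay": 0, "az": -0.01, "tx": 1, "ty": -7, "tz": 0, "jaw": 10}
    - {"ax": 0, "ay": 0, "az": 0, "tx": 0, "ty": 0, "tz": -20, "jaw": 10}
    - {"ax": 0, "ay": 0, "az": 0, "tx": 0, "ty": 0, "tz": -20, "jaw": 10}
    - {"ax": 0, "ay": 0, "az": 0, "tx": 0, "ty": 0, "tz": -15, "jaw": 10}
    - {"ax": 0, "ay": 0, "az": 0, "tx": 0, "ty": 0, "tz": -10, "jaw": 10}
    - {"ax": 0, "ay": 0, "az": 0, "tx": 0, "ty": 0, "tz": -4, "jaw": 10}
    - {"ax": 0, "ay": 0, "az": 0, "tx": 0, "ty": 0, "tz": 0, "jaw": 10}

```text
t: 3.1
tool_pos: [0.4448, -0.1319, 0.0429]
orientation: [-8.3, 89.9, -22.9]
contact_force: [0.9, 0.8, 0.8]
grip_width: 0.0095
```

>>> play_rows:
  commands:
    - {"ax": 0, "ay": 0, "az": 0, "tx": 4.8, "ty": -1.2, "tz": 0, "jaw": 10}
    - {"ax": 0, "ay": 0, "az": 0, "tx": 4.8, "ty": -1.2, "tz": 0, "jaw": 10}
    - {"ax": 0, "ay": 0, "az": 0, "tx": 4.8, "ty": -1.2, "tz": 0, "jaw": 10}
    - {"ax": 0, "ay": 0, "az": 0, "tx": 4.8, "ty": -1.2, "tz": 0, "jaw": 10}
    - {"ax": 0, "ay": 0, "az": 0, "tx": 4.8, "ty": -1.2, "tz": 0, "jaw": 10}
    - {"ax": 0, "ay": 0, "az": 0, "tx": 4.8, "ty": -1.2, "tz": 0, "jaw": 10}

```text
t: 3.7
tool_pos: [0.4689, -0.1375, 0.0416]
orientation: [170.1, 89.5, 155.6]
contact_force: [-7.1, 1.2, 6.9]
grip_width: 0.0103
```

>>> play_rows:
  commands:
    - {"ax": 0, "ay": 0, "az": 0, "tx": 4.8, "ty": -1.2, "tz": 0, "jaw": 10}
    - {"ax": 0, "ay": 0, "az": 0, "tx": 0, "ty": 0, "tz": 0, "jaw": 10}

```text
t: 3.9
tool_pos: [0.4758, -0.1393, 0.0416]
orientation: [170.7, 89.8, 156.2]
contact_force: [-3.4, 1.0, 1.8]
grip_width: 0.01
```

```bash
python3 -c "
from h import *
o=ctrl.get_obs();print(o['t'],o['tool_pos'],o['orientation'],o['contact_force'],o['moment'])
for n in('scene','top'):
    s=snap(n,n[0]+'3.png');i=s['pixels'][150:300,150:350];cv2.imwrite('pics/'+n[0]+'3c.png',cv2.resize(i,(800,600),interpolation=cv2.INTER_CUBIC))"
```

```text
3.9 [ 0.47576561 -0.13934294  0.04163677] [170.67921264  89.77629886 156.19834789] [-3.40486474  0.97424396  1.77981631] [0.1825509  0.78038678 0.02359064]
```

View pics/s3c.png

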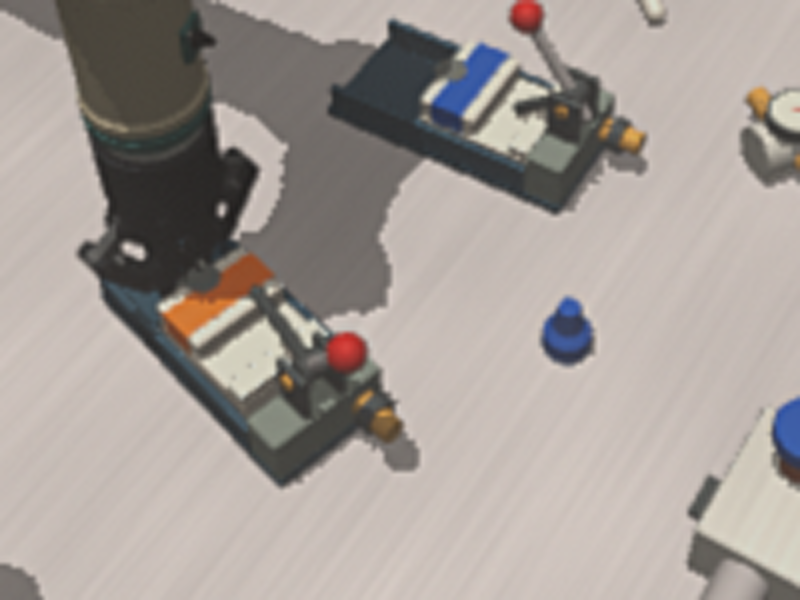

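View pics/t3c.png

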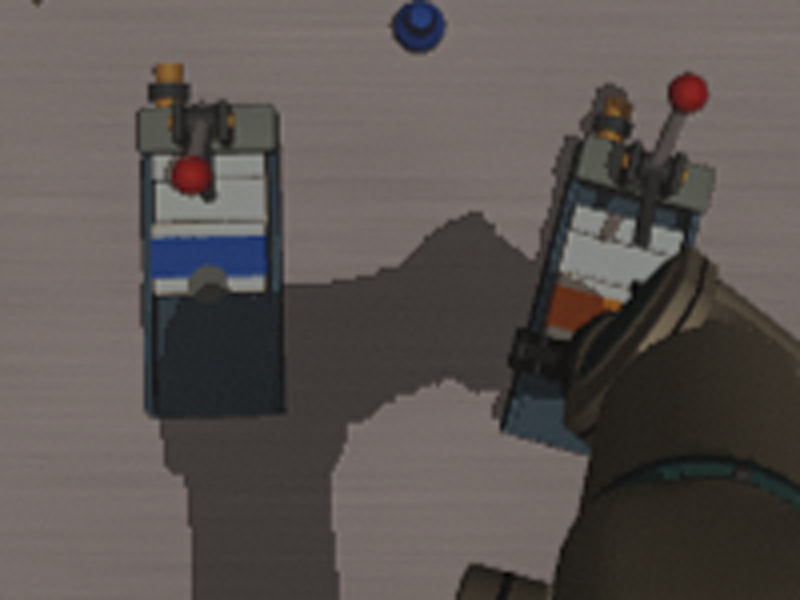

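The cartridge is sliding square, with roughly 12–15 mm to go. I'll continue gently.

>>> play_rows:
  commands:
    - {"ax": 0, "ay": 0, "az": 0, "tx": 2.9, "ty": -0.7, "tz": 0, "jaw": 10}
    - {"ax": 0, "ay": 0, "az": 0, "tx": 2.9, "ty": -0.7, "tz": 0, "jaw": 10}
    - {"ax": 0, "ay": 0, "az": 0, "tx": 2.9, "ty": -0.7, "tz": 0, "jaw": 10}

```text
t: 4.3
tool_pos: [0.4839, -0.1413, 0.0416]
orientation: [170.6, 89.7, 156.1]
contact_force: [-5.0, 1.6, 4.4]
grip_width: 0.0099
```

>>> play_rows:
  commands:
    - {"ax": 0, "ay": 0, "az": 0, "tx": 1.9, "ty": -0.5, "tz": 0, "jaw": 10}
    - {"ax": 0, "ay": 0, "az": 0, "tx": 1.9, "ty": -0.5, "tz": 0, "jaw": 10}

```text
t: 4.5
tool_pos: [0.4879, -0.1423, 0.0416]
orientation: [170.3, 89.8, 155.8]
contact_force: [-6.1, 0.8, 5.3]
grip_width: 0.0099
```

>>> play_rows:
  commands:
    - {"ax": 0, "ay": 0, "az": 0, "tx": 1.9, "ty": -0.5, "tz": 0, "jaw": 10}

```text
t: 4.6
tool_pos: [0.4892, -0.1427, 0.0416]
orientation: [170.4, 89.7, 155.9]
contact_force: [-7.4, 2.2, 7.0]
grip_width: 0.01
```

>>> play_rows:
  commands:
    - {"ax": 0, "ay": 0, "az": 0, "tx": 1.9, "ty": -0.5, "tz": 0, "jaw": 10}

```text
t: 4.7
tool_pos: [0.4904, -0.1429, 0.0415]
orientation: [170.3, 89.6, 155.8]
contact_force: [-10.6, 2.8, 8.6]
grip_width: 0.0104
```

>>> play_rows:
  commands:
    - {"ax": 0, "ay": 0, "az": 0, "tx": 1.5, "ty": -0.4, "tz": 0, "jaw": 10}

```text
t: 4.8
tool_pos: [0.4905, -0.1429, 0.0414]
orientation: [170.6, 89.4, 156.1]
contact_force: [-12.5, 2.9, 10.5]
grip_width: 0.0097
```

>>> play_rows:
  commands:
    - {"ax": 0, "ay": 0, "az": 0, "tx": 1.9, "ty": -0.5, "tz": 0, "jaw": 10}
    - {"ax": 0, "ay": 0, "az": 0, "tx": 0, "ty": 0, "tz": 0, "jaw": 10}

```text
t: 5.0
tool_pos: [0.4904, -0.1429, 0.0412]
orientation: [171.3, 89.2, 156.8]
contact_force: [-14.1, 3.2, 10.4]
grip_width: 0.0101
```

```bash
python3 -c "
from h import *
o=ctrl.get_obs();print(o['t'],o['tool_pos'],o['orientation'],o['contact_force'],o['moment'])
for n in('scene','top'):
    s=snap(n,n[0]+'4.png');i=s['pixels'][150:300,150:350];cv2.imwrite('pics/'+n[0]+'4c.png',cv2.resize(i,(800,600),interpolation=cv2.INTER_CUBIC))"
```

```text
5.0 [ 0.49042096 -0.14288128  0.04121921] [171.31007268  89.22675008 156.80279235] [-14.09901629   3.24136023  10.39981931] [0.62178665 2.5996081  0.03892173]
```

View pics/s4c.png

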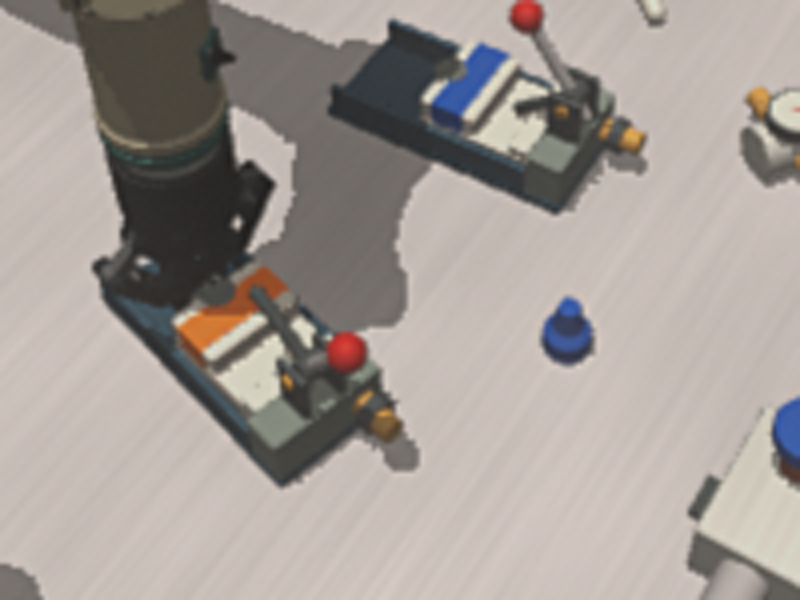

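View pics/t4c.png

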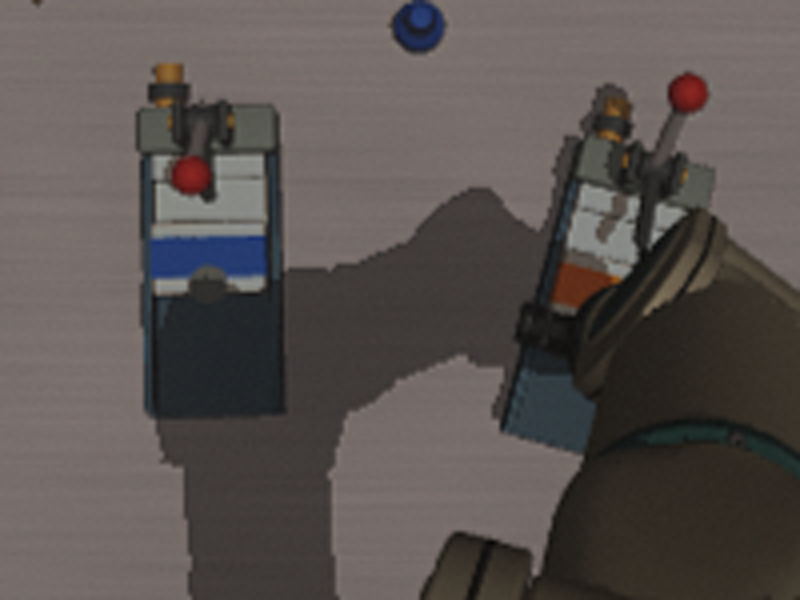

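Force builds with no more travel, and in both views the gap at the stop is closed. Now I'll back off, rise and check.

>>> play_rows:
  commands:
    - {"ax": 0, "ay": 0, "az": 0, "tx": -9.7, "ty": 2.5, "tz": 0, "jaw": 10}
    - {"ax": 0, "ay": 0, "az": 0, "tx": -14.5, "ty": 3.7, "tz": 0, "jaw": 10}
    - {"ax": 0, "ay": 0, "az": 0, "tx": 0, "ty": 0, "tz": 0, "jaw": 10}
    - {"ax": 0, "ay": 0, "az": 0, "tx": 0, "ty": 0, "tz": 40, "jaw": 0}
    - {"ax": 0, "ay": 0, "az": 0, "tx": 0, "ty": 0, "tz": 45, "jaw": 0}
    - {"ax": 0, "ay": 0, "az": 0, "tx": 0, "ty": 0, "tz": 45, "jaw": 0}
    - {"ax": 0, "ay": 0, "az": 0, "tx": 0, "ty": 0, "tz": 45, "jaw": 0}
    - {"ax": 0, "ay": 0, "az": 0, "tx": 0, "ty": 0, "tz": 0, "jaw": 0}
    - {"ax": 0, "ay": 0, "az": 0, "tx": 0, "ty": 0, "tz": 0, "jaw": 0}

```text
t: 6.0
tool_pos: [0.4746, -0.1389, 0.2182]
orientation: [1.5, 89.7, -12.9]
contact_force: [-0.2, 0.5, 0.4]
grip_width: 0.0
```

```bash
python3 -c "
from h import *
o=ctrl.get_obs();print(o['t'],o['tool_pos'],o['orientation'],o['contact_force'],o['moment'])
for n in('scene','top'):
    s=snap(n,n[0]+'5.png');i=s['pixels'][150:300,150:350];cv2.imwrite('pics/'+n[0]+'5c.png',cv2.resize(i,(800,600),interpolation=cv2.INTER_CUBIC))"
```

```text
6.0 [ 0.47455893 -0.13888548  0.21815458] [  1.509322    89.73794298 -12.94260783] [-0.1917789   0.46992102  0.37297888] [0.00944287 0.03555754 0.06379282]
```

View pics/s5c.png

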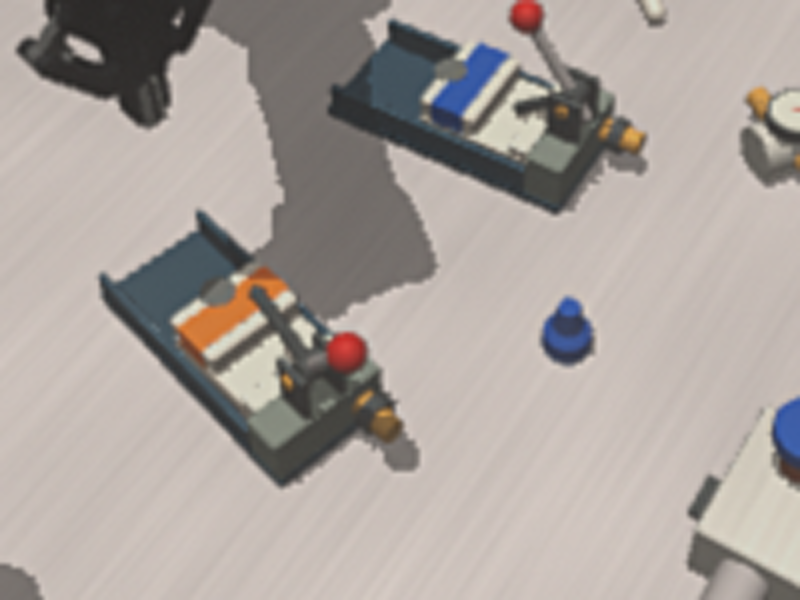

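View pics/t5c.png

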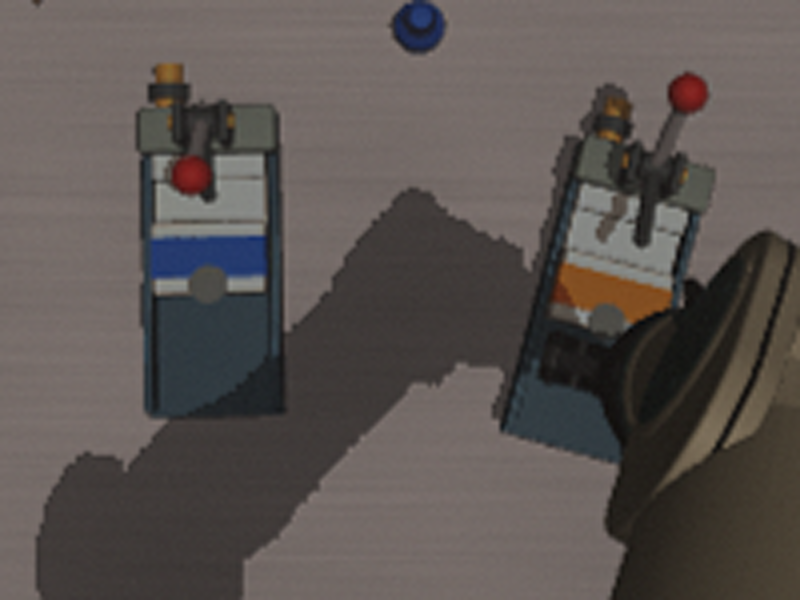

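The cartridge stayed home: the stop-to-band distance matches the locked cradle (about 81 px against 82 px in the crop). Now I'll go over and beyond the lever ball.

>>> play_rows:
  commands:
    - {"ax": 0, "ay": 0, "az": 0, "tx": 40, "ty": -10.4, "tz": 0, "jaw": 0}
    - {"ax": 0, "ay": 0, "az": 0, "tx": 40, "ty": -10.4, "tz": 0, "jaw": 0}
    - {"ax": 0, "ay": 0, "az": 0, "tx": 40, "ty": -10.4, "tz": 0, "jaw": 0}
    - {"ax": 0, "ay": 0, "az": 0, "tx": 40, "ty": -10.4, "tz": 0, "jaw": 0}
    - {"ax": 0, "ay": 0, "az": 0, "tx": 40, "ty": -10.4, "tz": 0, "jaw": 0}
    - {"ax": 0, "ay": 0, "az": 0, "tx": 2, "ty": 0, "tz": 0, "jaw": 0}
    - {"ax": 0, "ay": 0, "az": 0, "tx": 0, "ty": 0, "tz": 0, "jaw": 0}

```text
t: 6.8
tool_pos: [0.6739, -0.1906, 0.2137]
orientation: [-176.3, 89.7, 169.2]
contact_force: [-0.4, 0.2, -0.7]
grip_width: 0.0002
```

>>> play_rows:
  commands:
    - {"ax": 0, "ay": 0, "az": 0, "tx": 3, "ty": -1, "tz": -10, "jaw": 0}
    - {"ax": 0, "ay": 0, "az": 0, "tx": 0, "ty": 0, "tz": -30, "jaw": 0}
    - {"ax": 0, "ay": 0, "az": 0, "tx": 0, "ty": 0, "tz": -28, "jaw": 0}
    - {"ax": 0, "ay": 0, "az": 0, "tx": 0, "ty": 0, "tz": 0, "jaw": 0}

```text
t: 7.2
tool_pos: [0.6734, -0.1898, 0.1438]
orientation: [174.7, 89.4, 160.2]
contact_force: [-0.7, 1.1, -0.5]
grip_width: -0.0002
```

```bash
python3 -c "
from h import *
o=ctrl.get_obs();print(o['t'],o['tool_pos'],o['orientation'],o['contact_force'],o['moment'])
for n in('scene',):
    s=snap(n,n[0]+'6.png');i=s['pixels'][150:300,150:350];cv2.imwrite('pics/'+n[0]+'6c.png',cv2.resize(i,(800,600),interpolation=cv2.INTER_CUBIC))"
```

```text
7.2 [ 0.67340672 -0.18984734  0.14379912] [174.70408441  89.38903042 160.18524262] [-0.72411809  1.0781493  -0.53497537] [0.02874737 0.01223713 0.02808855]
```

View pics/s6c.png

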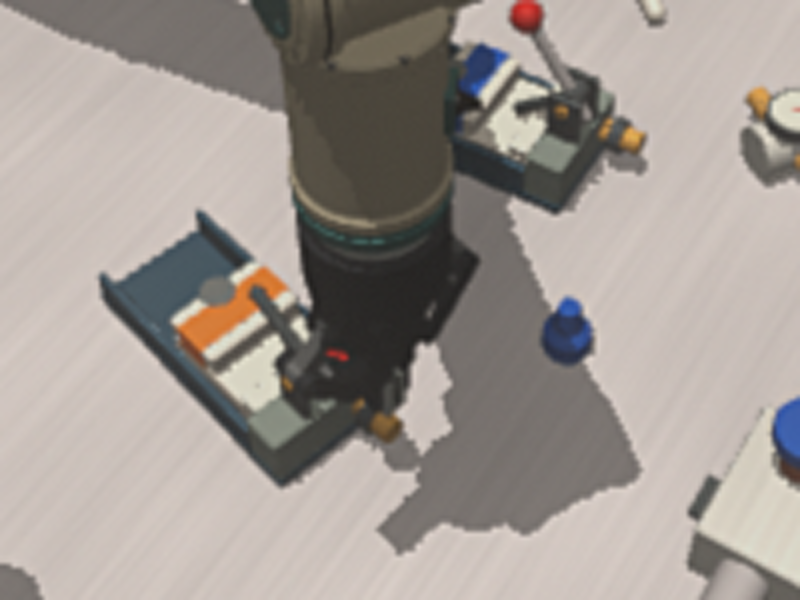

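>>> play_rows:
  commands:
    - {"ax": 0, "ay": 0, "az": 0, "tx": -5.8, "ty": 1.5, "tz": 0, "jaw": 0}
    - {"ax": 0, "ay": 0, "az": 0, "tx": -5.8, "ty": 1.5, "tz": 0, "jaw": 0}
    - {"ax": 0, "ay": 0, "az": 0, "tx": -5.8, "ty": 1.5, "tz": 0, "jaw": 0}
    - {"ax": 0, "ay": 0, "az": 0, "tx": -5.8, "ty": 1.5, "tz": 0, "jaw": 0}

```text
t: 7.65
tool_pos: [0.6596, -0.1871, 0.1527]
orientation: [-2.9, 89.2, -17.4]
contact_force: [10.8, -2.0, 9.1]
grip_width: -0.0001
```

>>> play_rows:
  commands:
    - {"ax": 0, "ay": 0, "az": 0, "tx": -5.8, "ty": 1.5, "tz": 1, "jaw": 0}
    - {"ax": 0, "ay": 0, "az": 0, "tx": -5.8, "ty": 1.5, "tz": 1, "jaw": 0}
    - {"ax": 0, "ay": 0, "az": 0, "tx": -5.8, "ty": 1.5, "tz": 1, "jaw": 0}

```text
t: 7.95
tool_pos: [0.6401, -0.1816, 0.155]
orientation: [1.8, 89.5, -12.7]
contact_force: [3.9, -1.0, 2.7]
grip_width: 0.0001
```

```bash
python3 -c "
from h import *
o=ctrl.get_obs();print(o['t'],o['tool_pos'],o['orientation'],o['contact_force'],o['moment'])
for n in('scene','top'):
    s=snap(n,n[0]+'7.png');i=s['pixels'][150:300,150:350];cv2.imwrite('pics/'+n[0]+'7c.png',cv2.resize(i,(800,600),interpolation=cv2.INTER_CUBIC))"
```

```text
7.95 [ 0.64008418 -0.18157031  0.15497798] [  1.78522636  89.49931397 -12.66958472] [ 3.85032301 -0.97560348  2.7353954 ] [-0.01358458 -0.63027254 -0.01781226]
```

View pics/s7c.png

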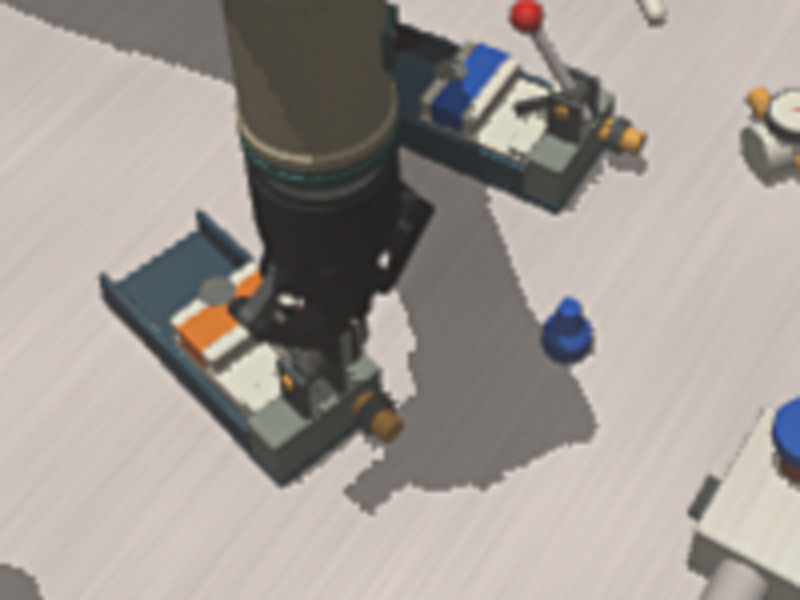

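View pics/t7c.png

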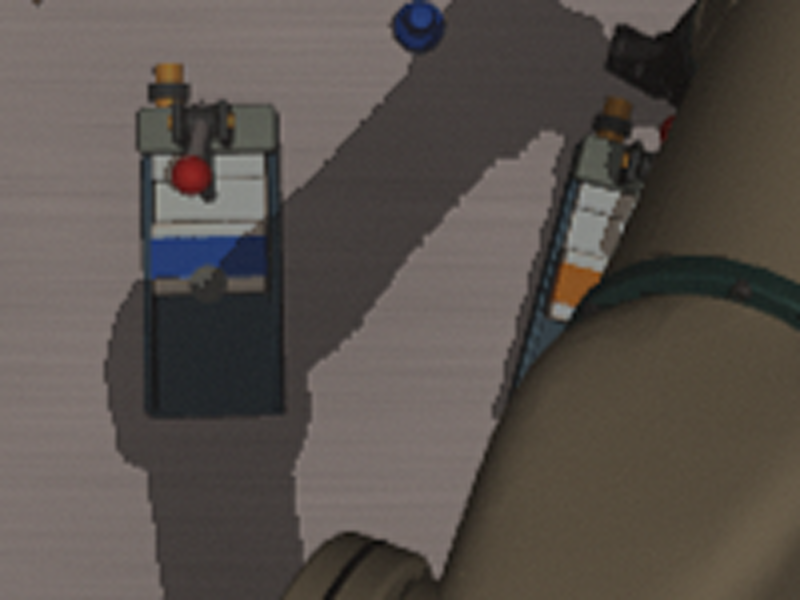

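The lever is coming up with the ball ahead of the fingers. The push continues past centre.

>>> play_rows:
  commands:
    - {"ax": 0, "ay": 0, "az": 0, "tx": -5.8, "ty": 1.5, "tz": 0, "jaw": 0}
    - {"ax": 0, "ay": 0, "az": 0, "tx": -5.8, "ty": 1.5, "tz": 0, "jaw": 0}
    - {"ax": 0, "ay": 0, "az": 0, "tx": -5.8, "ty": 1.5, "tz": 0, "jaw": 0}

```text
t: 8.35
tool_pos: [0.6177, -0.1762, 0.1508]
orientation: [179.9, 89.8, 165.4]
contact_force: [0.3, 0.3, -0.2]
grip_width: -0.0002
```

>>> play_rows:
  commands:
    - {"ax": 0, "ay": 0, "az": 0, "tx": -5.8, "ty": 1.5, "tz": 0, "jaw": 0}
    - {"ax": 0, "ay": 0, "az": 0, "tx": -2.9, "ty": 0.7, "tz": 0, "jaw": 0}
    - {"ax": 0, "ay": 0, "az": 0, "tx": 0, "ty": 0, "tz": 0, "jaw": 0}

```text
t: 8.65
tool_pos: [0.61, -0.1742, 0.1514]
orientation: [176.3, 89.9, 161.8]
contact_force: [1.1, -0.3, 0.7]
grip_width: 0.0003
```

```bash
python3 -c "
from h import *
for n in('scene','top'):
    s=snap(n,n[0]+'8.png');i=s['pixels'][150:300,150:350];cv2.imwrite('pics/'+n[0]+'8c.png',cv2.resize(i,(800,600),interpolation=cv2.INTER_CUBIC))"
```

```text
(no output)
```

View pics/s8c.png

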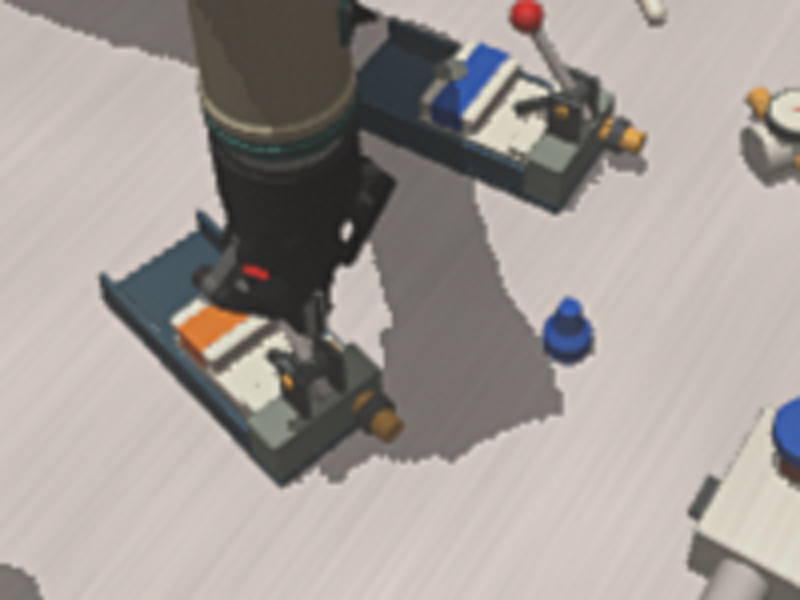

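The force has dropped to zero and the tongue is down, so the lever has snapped over. I'll withdraw up and away, then check.

>>> play_rows:
  commands:
    - {"ax": 0, "ay": 0, "az": 0, "tx": 4, "ty": -1, "tz": 20, "jaw": 0}
    - {"ax": 0, "ay": 0, "az": 0, "tx": 0, "ty": 0, "tz": 45, "jaw": 0}
    - {"ax": 0, "ay": 0, "az": 0, "tx": 0, "ty": 0, "tz": 45, "jaw": 0}
    - {"ax": 0, "ay": 0, "az": 0, "tx": -20, "ty": 40, "tz": 20, "jaw": 0}
    - {"ax": 0, "ay": 0, "az": 0, "tx": -20, "ty": 45, "tz": 0, "jaw": 0}
    - {"ax": 0, "ay": 0, "az": 0, "tx": -20, "ty": 45, "tz": 0, "jaw": 0}
    - {"ax": 0, "ay": 0, "az": 0, "tx": -20, "ty": 45, "tz": 0, "jaw": 0}
    - {"ax": 0, "ay": 0, "az": 0, "tx": -20, "ty": 45, "tz": 0, "jaw": 0}
    - {"ax": 0, "ay": 0, "az": 0, "tx": -20, "ty": 45, "tz": 0, "jaw": 0}
    - {"ax": 0, "ay": 0, "az": 0, "tx": -20, "ty": 45, "tz": 0, "jaw": 0}
    - {"ax": 0, "ay": 0, "az": 0, "tx": -20, "ty": 45, "tz": 0, "jaw": 0}
    - {"ax": 0, "ay": 0, "az": 0, "tx": 0, "ty": 0, "tz": 0, "jaw": 0}

```text
t: 9.95
tool_pos: [0.4515, 0.1876, 0.2813]
orientation: [142.3, 89.7, 128.5]
contact_force: [0.5, -0.1, 0.8]
grip_width: -0.0003
```

```bash
python3 -c "
from h import *
o=ctrl.get_obs();print(o['t'],o['tool_pos'],o['contact_force'])
S=[]
for n in('scene','top'):
    s=snap(n,n[0]+'9.png');S.append(s);i=s['pixels'][150:300,150:350];cv2.imwrite('pics/'+n[0]+'9c.png',cv2.resize(i,(800,600),interpolation=cv2.INTER_CUBIC))
    m=cv2.inRange(cv2.cvtColor(s['pixels'],cv2.COLOR_BGR2HSV),(0,150,70),(6,255,255));k,_,st,ce=cv2.connectedComponentsWithStats(m)
    for j in range(1,k):
        if 25<st[j,4]<120:print(n,st[j],ce[j])
"
```

```text
9.95 [0.451541   0.18756557 0.2812743 ] [ 0.46530072 -0.12749683  0.78657065]
scene [291  67  22  38  99] [301.08080808  85.43434343]
scene [278 150   7   7  42] [281.16666667 153.04761905]
scene [211 213   8   8  51] [214.43137255 216.54901961]
top [193 189  10   9  67] [197.29850746 193.37313433]
top [309 201   9   9  62] [313.14516129 204.85483871]
```

View pics/s9c.png

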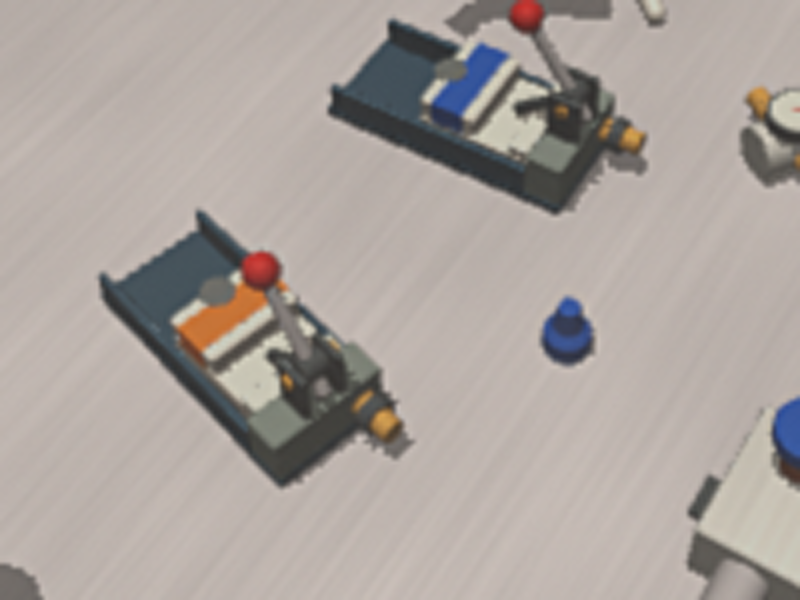

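View pics/t9c.png

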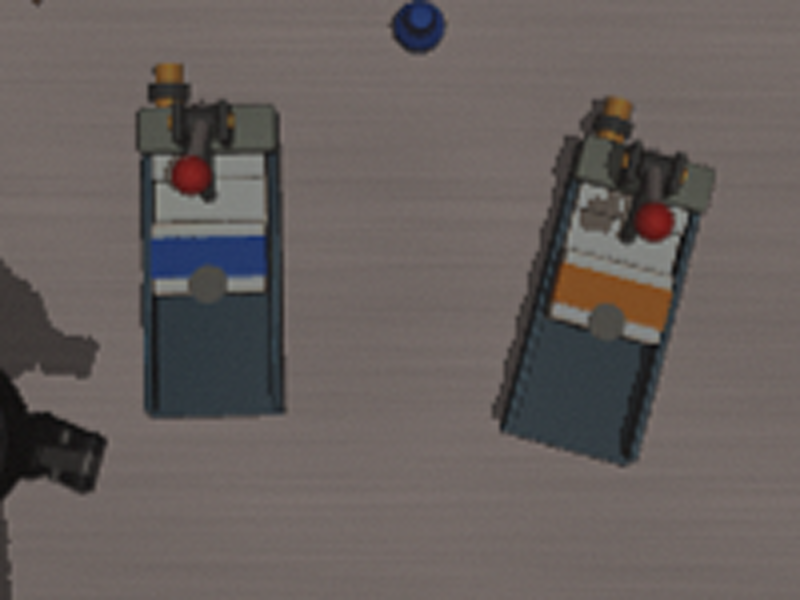

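```bash
python3 -c "
from h import *
s=load('s9');t=load('t9');b,e=tri(s,(214.4,216.5),t,(313.1,204.9));a=np.radians(-14.5);r=b[:2]-[.5448,-.1573];u=np.array([np.cos(a),np.sin(a)])
print('ball local',r@u,r@[-u[1],u[0]],b[2],e)
C=lambda u,v:(150+u/4-.4,150+v/4-.4)
for p in((549,316),(660,343)): 
  r=onz(t,*C(*p),.055)[:2]-[.5448,-.1573];print('rear',r@u,r@[-u[1],u[0]])
print(ctrl.sign_off())"
```

```text
ball local 0.020387888885306862 0.0019059572615789332 0.1416001034079321 0.0029836455204121435
rear -0.04602861326468382 0.03746514028544552
rear -0.04435542073909874 -0.03484773433743085
the job is handed in; nothing more can be done
None
```

The orange-banded cartridge is home against its end stop and its lever is locked. I handed the job in at about 10 s of the 48 s allowed; the sign-off gives no verdict.

- **Cartridge:** I pushed it on its rear face until it stopped advancing, with the reaction at about 14 N, then checked both views before touching the lever. In the last pictures its rear face is at x ≈ -45 mm in the cradle's frame, which is the home position.
- **Lever:** I pushed the ball past centre and the lever snapped over. The ball then measured x = 20 mm, z = 142 mm, against a nominal 20 and 138 mm when locked. The two camera views disagreed by about 3 mm on that point.
- **Force and slip:** the highest force I read was about 18 N, pushing the cartridge home. Early in the lever push the tool rode up about 9 mm, reading about 14 N, but the flip still completed.
- **Everything else:** the blue-banded cradle and its lever look unmoved, and so does the nozzle. I did not compare the other bench items before and after, but nothing was moved near them. The arm was clear of everything at hand-in.

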